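# Shut the slide case and lock its lid with the latch plate

## Task

Press the slide case's lid down until it snaps fully shut, then lock it with the loose latch plate: tilt the plate so that its oblong eye passes the wide head of the stud in front of the lid, and lay it flat with the stud through the eye and the end with the black grip lying over the lid. Let go of the plate and leave the coverslip box, the dropper bottle and the timer where they stand.

Things in the scene. Friction and masses are not known exactly. Their poses are not given: they have to be found in the camera images.
- case: White slide case, heavy, fixed; origin on the trolley top under the stud; x points from the stud to the lid (away from the robot), z up. Front ledge: flat, 45 mm high, x -52 to +40 mm, y +-75 mm. Behind it a compartment with a slide rack, covered by the lid, whose top is level with the ledge when shut.
- stud (a point): Foot of the steel T-headed stud on its axis, at the ledge's surface; axes as the case. Round neck 14 mm across, 18 mm high; on it the head, a bar 66 mm long in x, 16 mm wide in y, round-ended, 6 mm thick (18 to 24 mm above the ledge), centred on the neck.
- lid (a joint): Angle of the grey lid, rad: 0 shut, grows as the front edge rises; starts 0.35 to 0.7, stays where left. Panel 118 mm from hinge to front edge, 150 mm wide, 6 mm thick; hinge along y, at x = 160 mm from the stud, 6 mm below the ledge's level. Spring catches stop it near 0.1; pressing down with 8 to 14 N near the front edge snaps it past them to 0, where they hold it.
- lid_press (a point): Point on the lid's top, half-way along its width, 90 mm from the hinge, 28 mm behind the front edge: a good place to press. Moves with the lid; z is its upward normal, x points to the hinge.
- plate_grip (a point): Centre (half-way up) of the latch plate's black grip block: 26 mm long in x, 12 wide in y (pinch here), 30 high, centre 20 mm above the plate's underside. Plate: aluminium, 122 x 48 x 5 mm, loose, 0.12 kg, lying flat at the robot's left. x runs along the plate from eye to grip end, z up. From the block's centre along x: grip end +35, eye -75 to -25, other end -87 mm.
- plate_eye (a point): Centre of the plate's eye at its underside (axes as plate_grip, 50 mm behind it in x). Hole 50 mm long (x), 28 wide: shorter than the stud's head, so it passes only tilted lengthwise, grip end 25 to 35 degrees up: the 12 mm end bar goes down past the head's near end, then in under it to the neck; then the grip end comes down past the head's far end.
- cover_box: Coverslip box with a blue lid, 52 x 52 x 23 mm, bystander; origin under its centre.
- dropper: Small brown dropper bottle, 33 mm across, 91 mm tall, bystander; origin under its centre.
- timer: White bench timer, 62 x 66 x 21 mm, bystander; origin under its centre.
Things that resemble listed ones, but are neither listed nor needed, are in the scene too. What is shaped like the part that bears plate_grip but purple is not meant.

How it is judged:
By the outcome, as a careful person would: the job done as asked, in the order asked, and still so for the second after the job is handed in, with the robot touching nothing.
It also fails if it takes over 58 s, if anything falls off the work surface, if the arm or the gripper's body presses on something with over 40 N, if the wrist force passes 120 N, or if a joint passes its speed limit or range.

## Robot

A 6-joint arm with a two-finger parallel gripper is mounted at the origin on a cart in front of the work surface, level with it; the furniture and walls round the work are solid. World frame = base frame: x ahead of the robot, y to its left, z up, the work surface at z = 0. Lengths are in mm, angles in rad, forces in N, time in s.
With the tool pointing down it reaches from about 275 to 1000 mm from the base axis. Payload 8.4 kg.
Tool frame: the origin (TCP) lies midway between the tips of the shut fingers; the grasp point (between the pads) lies 19 mm behind it; z points along the fingers, y is the direction in which the jaws open and shut (so a half turn about z gives the same grasp; the last joint's range is limited). The gripper opens to 85 mm and grips with 20 to 120 N. Pads are 22 mm wide; open, the fingers measure 114 mm over their backs; the gripper's body (76 mm by 85 mm) begins 54 mm behind the grasp point. The pads swing forward as they close: fully open they stand 13 mm farther back than shut.
Start: joints at [-0.002, 0.353, 1.633, -0, 1.155, -0.002], TCP at [625.002, -0, 231.281] pointing down, gripper open.
Joint ranges: [-2.63, 2.63], [-0.92, 2.1], [0.06, 2.66], [-1.3, 4.44], [0, 2.69], [-3.02, 3.02]. Speed limits (rad/s): [2.22, 2.22, 2.79, 3.14, 3.14, 3.14].

## Interface

Orientations are given as [roll, pitch, yaw] about the fixed x, y, z axes, in that order (R = Rz(yaw) Ry(pitch) Rx(roll)).
In Python, from rig import r gives the robot as it stands. The module is installed in compiled form; this text tells all that it offers.
- The arm moves only by the tool drive_tool, never from a script. Its argument "moves" is a list of rows, each a list of 3 entries, a list of its own where there are three numbers: the closure, from 0 (fully open) to 1 (shut), then the shift along the tool's x, y, z in cm, then the turn about the tool's z in degrees. In form: [[claw, [dx, dy, dz], roll], ...]. A call has 1 to 12 rows; each row is the pose to reach, as a shift and turn from the pose measured when the call began, along the tool's axes at that moment; what a row does not reach only later rows make up. A row lasts 1/8 s, in which the tool goes at most 62.5 mm and 10.7 degrees, less where a joint would pass 70% of its speed; a pose out of reach is approached as far as the arm can. A call with a gripper value outside its range is refused whole. The fingers move at their own pace and stop on an object; "grip_force" is the grip in N (left out, the last holds). Time passes only in rows, so rows that repeat a pose let the fingers close. It gives the time, the measured TCP pose, the force and the opening at its end, in the units of the state.
- r.sense(): the state, without advancing time (a new reading comes with each control period).
- r.grab_frame(name): name is "scene" or "side" or "wrist"; returns a dict with "color" (400x640x3 uint8, red, green, blue), "fx", "fy", "cx", "cy" (pixels), "pose" (4x4, takes a point from camera to world coordinates); the wrist camera has in their place "hand_eye" (4x4, takes a point from camera to tool coordinates, whose origin is the TCP and whose axes are the flange's). Camera axes: x right, y up, looking along -z (the intrinsics and any distortion apply to the point x, -y, -z); pixel columns grow to the right and rows downward; lengths in mm; the calibration is good to about 2 mm. A picture is of the moment at which its call begins: read the wrist's pose just before it. There is no depth.
- r.sign_off(): hands the job in, once; it reports no verdict.
Trained networks look in the newest picture that a camera, given by its name, has taken for a name from the list of things; names that differ only in an ending like _2 or _b are one class to them, and where a whole thing is asked for, a point or a joint stands for the part that bears it (a point fixed in the world has none). Each returns a list of dicts, best first, with "score" (0 to 1); they miss things now and then, are a little off and sometimes report something else, mostly with a low value. They report only what shows in the picture. A call takes as long as a camera call. They do not tell look-alikes from the thing itself.
- r.outline_of(thing, camera): "mask" (400x640 bool, what is visible of it) and "at" ([column, row] in pixels, amid what is visible of it).
- r.spot_point(thing, camera): "at" ([column, row] in pixels: a listed point, or the origin of a listed thing).
The state is a dict: "clock": time; "qpos": joint angles; "qvel": joint speeds; "joint_efforts": joint torques, N m; "eef_pos": TCP position; "tcp_rot": TCP orientation; "contact_force": force on the tool from outside, world axes, zero at the start; "wrist_torque": the same for the moment, N m; "opening": opening from 0.0 (shut) to 1.0 (fully open).
Only numpy, scipy, OpenCV 4.12 (cv2) and the standard library are available. Lean on these libraries where they do the work, as an engineer would, in place of code of your own. Each camera call takes 0.05 s, during which the arm holds its last target.

## Working session

There is one attempt and no reset: what is moved stays moved. The work goes in short steps, Python scripts to look and compute and a tool call to move; the robot and the scene stay as the last step left them, time stands still between calls to the robot, and variables do not carry over. Pictures are saved under pics/ and viewed, and the job is handed in when it is done.

Besides the shell and the picture viewer there is one more tool, called after "Request:" in YAML: its name, and indented under it one key for each argument. drive_tool: Moves the arm, as the interface text tells. Its arguments: {"type":"object","properties":{"moves":{"type":"array"},"grip_force":{"type":"number"}},"required":["moves"]}

```bash
mkdir -p pics
cat > h.py <<'E'
import numpy as np, cv2
from rig import r
from scipy.spatial.transform import Rotation as R
def save(name,f,crop=None,scale=1):
    im=cv2.cvtColor(f["color"],cv2.COLOR_RGB2BGR)
    if crop: 
        x0,y0,x1,y1=crop; im=im[y0:y1,x0:x1]
    if scale!=1: im=cv2.resize(im,None,fx=scale,fy=scale,interpolation=cv2.INTER_CUBIC)
    cv2.imwrite("pics/"+name+".png",im)
def ray(f,px,T=None):
    T=np.array(f["pose"]) if T is None else T
    d=np.array([(px[0]-f["cx"])/f["fx"],-(px[1]-f["cy"])/f["fy"],-1.0])
    return T[:3,3],T[:3,:3]@d
def atz(f,px,z,T=None):
    o,d=ray(f,px,T); return o+d*(z-o[2])/d[2]
def proj(f,P,T=None):
    T=np.array(f["pose"]) if T is None else T
    p=T[:3,:3].T@(np.array(P,float)-T[:3,3])
    return np.array([f["cx"]+f["fx"]*p[0]/-p[2], f["cy"]-f["fy"]*p[1]/-p[2]])
def tri(f1,p1,f2,p2,T1=None,T2=None):
    o1,d1=ray(f1,p1,T1);o2,d2=ray(f2,p2,T2)
    s=np.linalg.lstsq(np.c_[d1,-d2],o2-o1,rcond=None)[0]
    a=o1+s[0]*d1;b=o2+s[1]*d2
    return (a+b)/2,np.linalg.norm(a-b)
def toolT(s):
    T=np.eye(4);T[:3,:3]=R.from_euler('xyz',s["tcp_rot"]).as_matrix();T[:3,3]=s["eef_pos"];return T
E
python3 - <<'E'
from h import *
s=r.sense();print(s)
for n in ["scene","side","wrist"]:
    f=r.grab_frame(n);save(n+"0",f)
    print(n,{k:(np.round(v,3).tolist() if k!="color" else 0) for k,v in f.items()})
    for t in ["stud","lid_press","plate_grip","plate_eye","case","cover_box","dropper","timer"]:
        print(t,[(np.round(d["at"],1).tolist(),round(d["score"],2)) for d in r.spot_point(t,n)][:4])
print(r.sense()["clock"])
E
```

```text
{'clock': 0.0, 'qpos': array([-2.38364247e-03,  3.53641290e-01,  1.63414139e+00, -2.00911773e-05,
        1.15518804e+00, -2.40943879e-03]), 'qvel': array([-0.00085061, -0.00126516, -0.00066602, -0.000458  , -0.00054133,
       -0.00018801]), 'joint_efforts': array([-2.03471049e-03, -6.05236173e+01, -3.42063046e+01, -2.62302356e-04,
        9.48130677e-03,  3.61521288e-06]), 'eef_pos': array([6.24524002e+02, 5.06037732e-03, 2.30562855e+02]), 'tcp_rot': array([-3.14021454e+00,  1.50492159e-05,  1.57083026e+00]), 'contact_force': array([ 0.3186971 ,  0.00843259, -0.01046372]), 'wrist_torque': array([-0.02887609,  0.09862069,  0.05911637]), 'opening': 0.9968603494460309}
scene {'color': 0, 'fx': 506.729, 'fy': 506.729, 'cx': 325.117, 'cy': 199.762, 'pose': [[0.849, 0.404, -0.342, 182.426], [-0.529, 0.651, -0.544, -618.456], [0.003, 0.642, 0.767, 883.167], [0.0, 0.0, 0.0, 1.0]]}
stud [([306.3, 226.1], 0.9)]
lid_press [([335.9, 191.1], 0.69), ([245.2, 153.3], 0.37)]
plate_grip [([249.1, 155.5], 0.81), ([404.4, 248.5], 0.68)]
plate_eye [([422.0, 257.2], 0.67), ([235.0, 177.8], 0.65)]
case 
[... 447 characters left out ...]
late_grip [([332.6, 258.3], 0.74)]
plate_eye [([358.0, 266.8], 0.64)]
case [([344.3, 218.2], 0.92), ([326.6, 190.1], 0.42)]
cover_box [([376.6, 193.5], 0.67), ([328.9, 191.5], 0.52)]
dropper [([325.3, 189.3], 0.68)]
timer [([271.1, 256.3], 0.87), ([314.8, 191.3], 0.55)]
wrist {'color': 0, 'fx': 335.157, 'fy': 335.157, 'cx': 315.328, 'cy': 202.134, 'hand_eye': [[0.001, 0.946, 0.324, 82.86], [1.0, -0.001, -0.0, 0.556], [0.0, 0.324, -0.946, -142.102], [0.0, 0.0, 0.0, 1.0]]}
stud [([192.2, 222.9], 0.83)]
lid_press [([265.4, 236.8], 0.81)]
plate_grip [([326.5, 320.6], 0.9)]
plate_eye [([351.9, 329.1], 0.75)]
case [([207.3, 212.3], 0.67)]
cover_box []
dropper [([281.1, 381.7], 0.57)]
timer []
1.35
```

View pics/scene0.png

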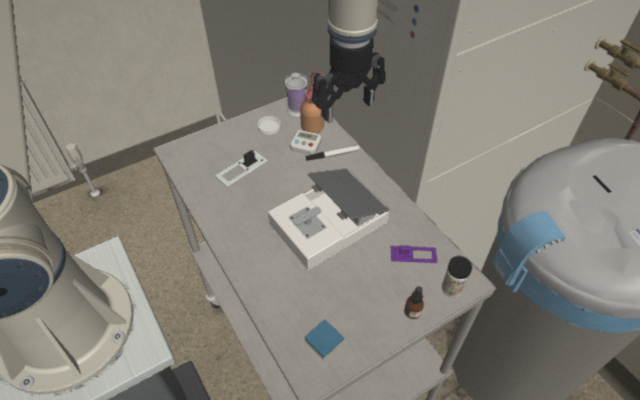

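View pics/side0.png

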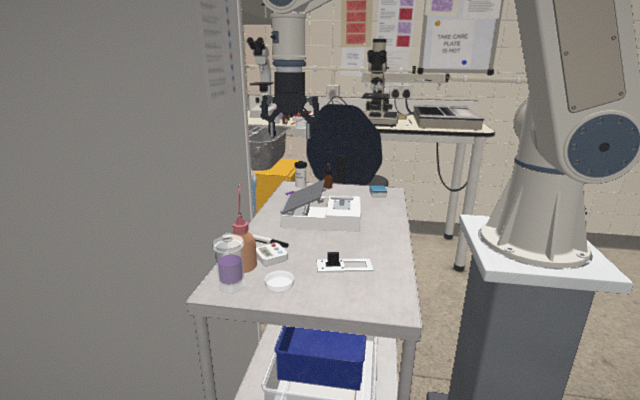

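View pics/wrist0.png

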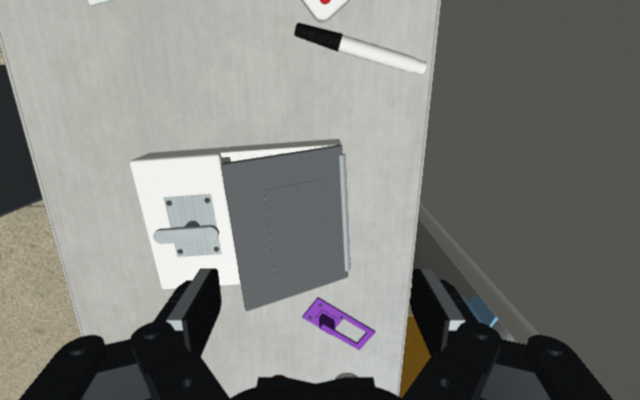

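Run:
```python
from h import *
import pickle
s=r.sense();W=r.grab_frame("wrist");S=r.grab_frame("scene");D=r.grab_frame("side")
pickle.dump((s,W,S,D),open("f0.pkl","wb"))
Tw=toolT(s)@np.array(W["hand_eye"])
print("stud z45 wrist",atz(W,(192.2,222.9),45,Tw),"scene",atz(S,(306.3,226.1),45),"side",atz(D,(343.3,206.6),45))
print("tri",tri(S,(306.3,226.1),D,(343.3,206.6)))
print("grip scene",atz(S,(249.1,155.5),20),"side",atz(D,(332.6,258.3),20),tri(S,(249.1,155.5),D,(332.6,258.3)))
print("eye",atz(S,(235,177.8),0),atz(D,(358,266.8),0))
print("lidpress",tri(S,(335.9,191.1),D,(317.1,188.9)),tri(S,(335.9,191.1),W,(265.4,236.8),None,Tw))
save("c_plate",S,(205,140,285,195),8);save("c_plateD",D,(305,245,385,280),8)
save("c_caseS",S,(260,160,400,270),5);save("c_caseW",W,(120,130,370,320),3)
```

```text
stud z45 wrist [495.33859162 -53.01707201  45.        ] scene [485.43615576 -63.6102994   45.        ] side [488.65294282 -39.5537667   45.        ]
tri (array([489.4176879 , -58.12714877,  36.97193749]), np.float64(2.032477188765875))
grip scene [485.64472825 207.33155572  20.        ] side [486.3884978  203.28013915  20.        ] (array([485.61778242, 206.03099461,  21.46629363]), np.float64(0.923397898106417))
eye [431.32260156 177.40616961   0.        ] [429.72994833 196.39920219   0.        ]
lidpress (array([565.75915241, -48.20717574,  90.15661351]), np.float64(2.8265234520522493)) (array([574.13595534, -47.21586496,  86.22995164]), np.float64(10.73930469599186))
```

```bash
sleep 1
```

```text
(no output)
```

View pics/c_plate.png

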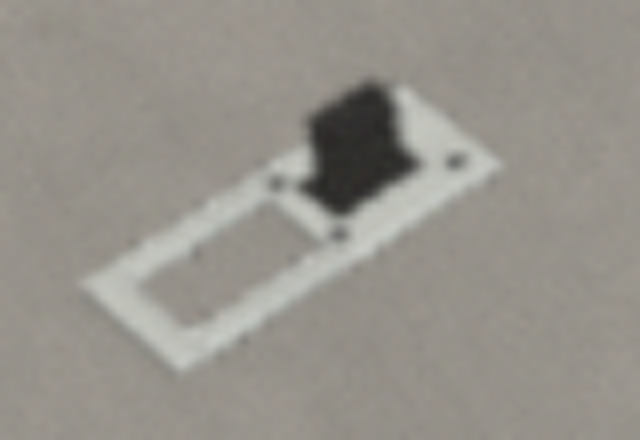

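View pics/c_plateD.png

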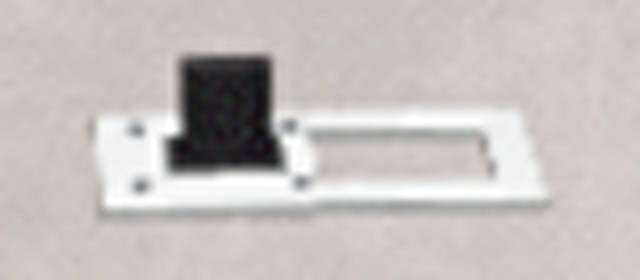

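View pics/c_caseS.png

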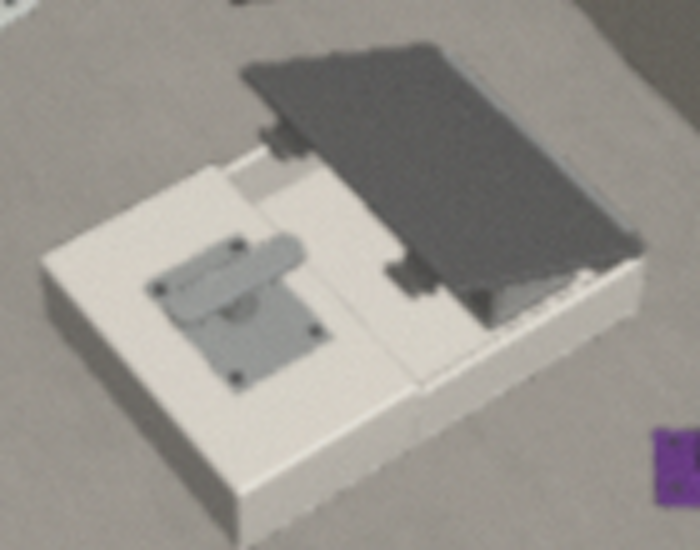

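View pics/c_caseW.png

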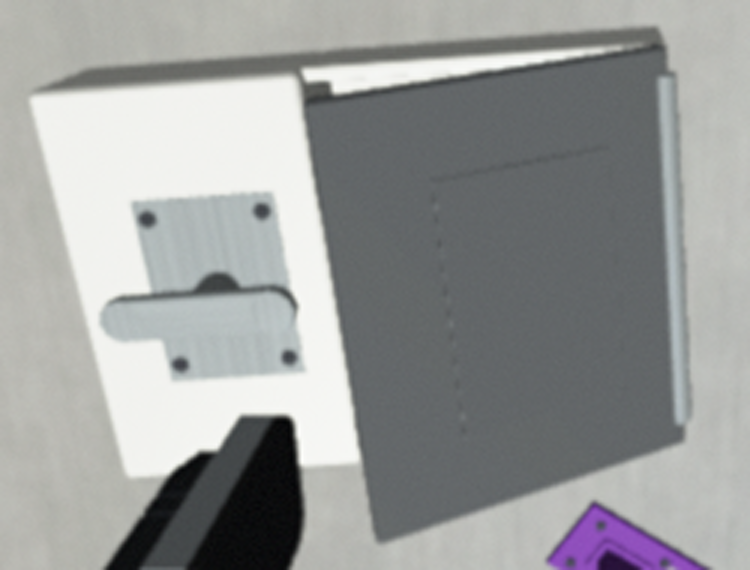

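```bash
cat > fit.py <<'E'
from h import *
import pickle
from scipy.optimize import least_squares
s,W,S,D=pickle.load(open("f0.pkl","rb"))
Tw=toolT(s)@np.array(W["hand_eye"])
def cr(p,off,k): return (np.array(p)+.5)/k-.5+np.array(off)
def pl(P,x,y,a):
    c,s_=np.cos(a),np.sin(a);return [x+c*P[0]-s_*P[1],y+s_*P[0]+c*P[1],P[2]]
# plate frame at grip centre base
o=(205,140)
obs=[(S,None,(-87,24,5),cr((82,285),o,8)),(S,None,(-87,-24,5),cr((182,372),o,8)),(S,None,(35,-24,5),cr((502,165),o,8)),(S,None,(35,24,5),cr((405,88),o,8))]
o=(305,245)
obs2=[(D,None,(35,-24,5),cr((97,118),o,8)),(D,None,(-87,-24,5),cr((525,110),o,8)),(D,None,(-87,24,5),cr((548,200),o,8)),(D,None,(35,24,5),cr((105,205),o,8))]
def run(ob,x0):
    f=lambda v:np.concatenate([proj(F,pl(P,*v),T)-m for F,T,P,m in ob])
    q=least_squares(f,x0,loss="soft_l1");return q.x,np.round(f(q.x),1)
for ob in (obs,obs2,obs+obs2):print("plate",run(ob,[485,205,.3]))
# case
o=(260,160)
c1=[(S,None,(-52,75,45),cr((42,260),o,5)),(S,None,(-52,-75,45),cr((240,490),o,5)),(S,None,(40,75,45),cr((217,165),o,5)),(S,None,(40,-75,45),cr((420,387),o,5)),(S,None,(33,0,69),cr((302,250),o,5)),(S,None,(-33,0,69),cr((173,310),o,5))]
o=(120,130)
c2=[(W,Tw,(-52,75,45),cr((32,95),o,3)),(W,Tw,(-52,-75,45),cr((130,477),o,3)),(W,Tw,(40,75,45),cr((303,72),o,3)),(W,Tw,(33,0,69),cr((296,302),o,3)),(W,Tw,(-33,0,69),cr((100,321),o,3))]
for ob in (c1,c2,c1+c2):
    v,e=run(ob,[488,-55,.1]);print("case",v,e)
ob=c1+c2
def lid(t,y,d=118):return (160-d*np.cos(t)+6*np.sin(t),y,39+d*np.sin(t)+6*np.cos(t))
lo=[(S,None,75,cr((243,72),(260,160),5)),(W,Tw,75,cr((308,103),(120,130),3)),(W,Tw,-75,cr((380,543),(120,130),3))]
f=lambda t:np.concatenate([proj(F,pl(lid(t[0],y),*v),T)-m for F,T,y,m in lo])
q=least_squares(f,[.5]);t=q.x[0];print("lid",t,np.round(f(q.x),1),"press",pl(lid(t,0,90),*v))
E
python3 fit.py
```

```text
plate (array([4.82839101e+02, 1.99941120e+02, 2.10881826e-01]), array([-0.1,  0.1, -0.2,  0.3,  0.4, -0.1, -0. , -0.5]))
plate (array([4.85493405e+02, 2.03783326e+02, 1.96206321e-01]), array([ 0.2, -0.3, -0.3,  0. ,  0.3,  0. , -0.2,  0.2]))
plate (array([4.84439787e+02, 2.01875373e+02, 2.07519459e-01]), array([ 0.1, -0.7, -0.1, -0.6,  0.6, -0.7,  0.3, -1.2,  0.7, -0.6,  0. ,
       -0.6,  0.9, -0.6,  0.5, -0.1]))
case [ 4.92479613e+02 -5.66865204e+01  6.88991857e-02] [-0.8 -0.6 -0.2  1.8  0.1 -0.8  1.1  0.1  0.4 -1.7 -0.4  1.2]
case [ 4.97885669e+02 -5.59516293e+01  7.55319039e-02] [-1.6 -1.9 -0.7  0.7 -0.1 -1.1  1.3  2.3  1.   0.5]
case [ 4.96627506e+02 -5.60700058e+01  6.65497632e-02] [ 0.8 -1.7  1.4  0.6  1.7 -1.8  2.6 -0.9  2.  -2.7  1.2  0.1 -2.3 -2.2
 -2.5  0.4 -0.7 -0.6  0.1  2.7 -0.3  0.3]
lid 0.4229707915416461 [ 1.6 -1.  -0.2 -1.6 -0.7 -0.2] press [np.float64(576.8437524177103), np.float64(-50.7237386074932), np.float64(81.41365344358451)]
```

Candidates for the latch plate: aluminium with black grip at scene (249,157), and the purple look-alike at (414,254). I choose the aluminium one; the crops confirm it, with the eye end towards the robot and yaw about 0.2. The case fits with the stud at about (495,-56) and yaw about 0.07, and the lid stands at about 0.42 rad. The tool's x, y, z are world +y, +x, down. Lid first.

Request:
drive_tool:
  moves:
    - [1,[-2.5,-3,4],0]
    - [1,[-5.1,-6,8],0]
    - [1,[-5.1,-6,12],0]
    - [1,[-5.1,-6,13],0]
    - [1,[-5.1,-6,13],0]
    - [1,[-5.1,-6,13],0]
  grip_force: 40

```text
clock: 2.25
eef_pos: [566.5, -50.8, 102.8]
tcp_rot: [3.139, 0.0, 1.571]
contact_force: [-0.3, -0.6, 0.5]
opening: 0.003
```

Request:
drive_tool:
  moves:
    - [1,[0,0,1.5],0]
    - [1,[0,0,2.5],0]
    - [1,[0,0,3.3],0]
    - [1,[0,0,4.0],0]
    - [1,[0,0,4.4],0]
    - [1,[0,0,4.8],0]
    - [1,[0,0,5.2],0]
    - [1,[0,0,5.5],0]
    - [1,[0,0,5.7],0]
    - [1,[0,0,5.8],0]

```text
clock: 3.5
eef_pos: [566.7, -50.8, 44.9]
tcp_rot: [3.139, 0.0, 1.571]
contact_force: [-3.1, -0.1, 11.7]
opening: -0.001
```

Request:
drive_tool:
  moves:
    - [1,[0,0,0.1],0]
    - [1,[0,0,0.2],0]
    - [1,[0,0,0.2],0]

```text
clock: 3.88
eef_pos: [566.8, -50.8, 44.6]
tcp_rot: [3.139, 0.0, 1.571]
contact_force: [-7.1, -0.3, 22.8]
opening: 0.0
```

Request:
drive_tool:
  moves:
    - [1,[0,0,-5],0]
    - [1,[0,0,-11],10]
    - [0.4,[4,-2,-15],20]
    - [0.4,[10,-4,-15],30]
    - [0.4,[16,-5,-15],40]
    - [0.4,[22,-6,-15],50]
    - [0.4,[22,-12,-15],60]
    - [0.4,[22,-12,-15],70]
    - [0.4,[22,-12,-15],78]
    - [0.4,[22,-12,-15],78]
    - [0.4,[22,-12,-15],78]

```text
clock: 5.25
eef_pos: [446.4, 169.1, 194.2]
tcp_rot: [3.141, -0.003, 0.213]
contact_force: [0.1, 0.1, 0.2]
opening: 0.6
```

Run:
```python
from h import *
import pickle
s=r.sense();W=r.grab_frame("wrist");S=r.grab_frame("scene");D=r.grab_frame("side")
pickle.dump((s,W,S,D),open("f1.pkl","wb"))
print(s["eef_pos"],s["tcp_rot"],s["qpos"],s["clock"])
save("w1",W);save("s1",S,(230,140,430,290),4);save("d1",D,(260,170,400,290),5)
```

```text
[446.41073524 169.10894676 194.22835325] [ 3.14084439e+00 -2.83227497e-03  2.12811937e-01] [ 3.59801724e-01  1.64621477e-01  1.98008494e+00 -1.37777044e-03
  9.94194525e-01  1.71853675e+00] 5.25
```

View pics/w1.png

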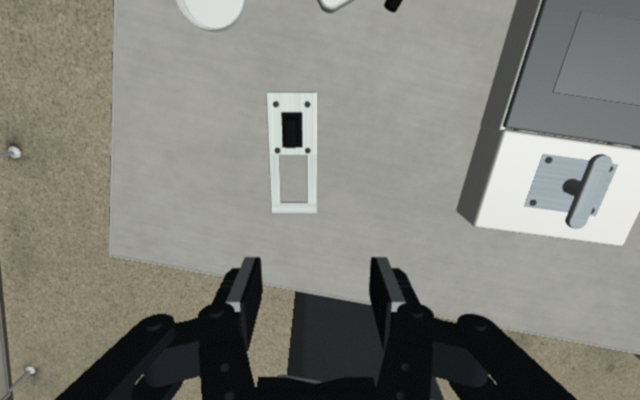

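View pics/s1.png

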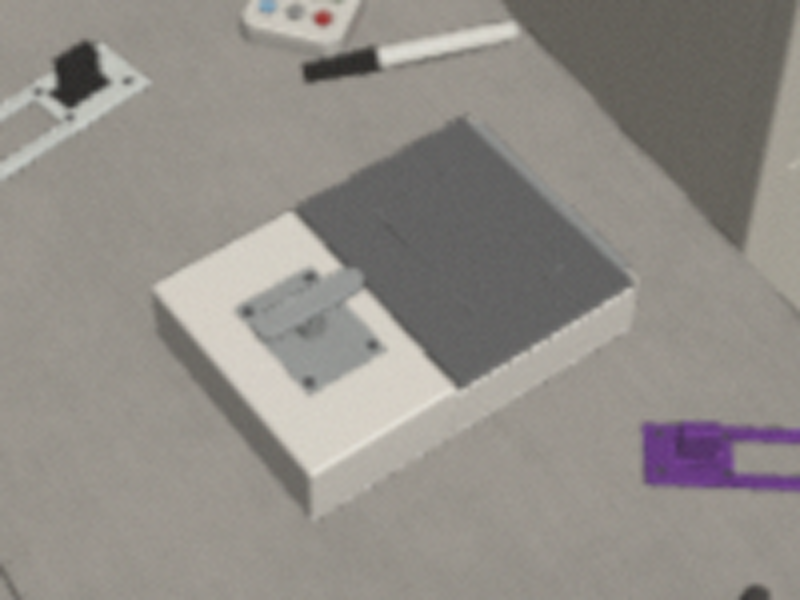

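View pics/d1.png

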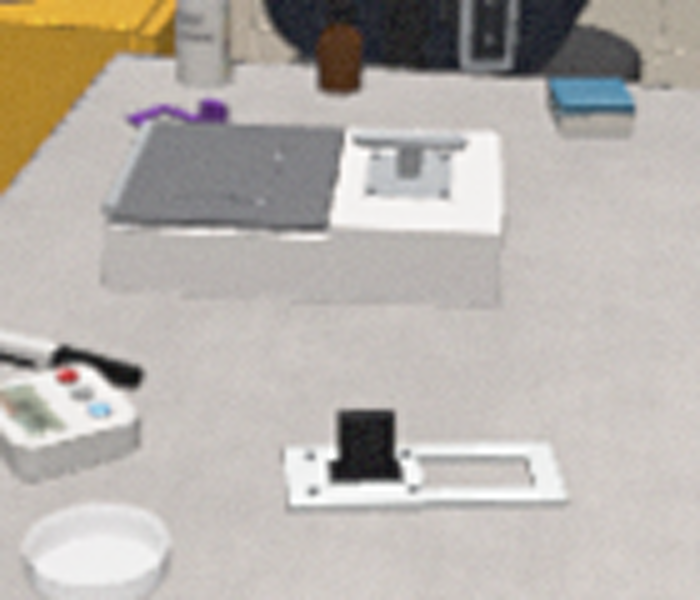

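```bash
cat > fit2.py <<'E'
from fit import *
s,W,S,D=pickle.load(open("f1.pkl","rb"));Tw=toolT(s)@np.array(W["hand_eye"])
print('-----')
pw=[(W,Tw,(35,24,5),np.array((267,93))),(W,Tw,(35,-24,5),np.array((317,93))),(W,Tw,(-87,-24,5),np.array((316,212.))),(W,Tw,(-87,24,5),np.array((272,212.5)))]
print("plate W",run(pw,[484,202,.2]));print("plate all",run(pw+obs+obs2,[484,202,.2]))
o=(230,140)
cs=[(S,None,P,cr(p,o,4)) for P,p in [((-52,75,45),(152,290)),((-52,-75,45),(312,475)),((40,75,45),(297,212)),((40,-75,45),(458,388)),((160,75,45),(467,117)),((160,-75,45),(633,285)),((33,0,69),(363,273)),((-33,0,69),(254,330))]]
o=(260,170)
cd=[(D,None,P,cr(p,o,5)) for P,p in [((-52,-75,45),(500,131)),((-52,75,45),(500,232)),((41,75,45),(333,227)),((41,-75,45),(345,130)),((-33,0,69),(467,143)),((33,0,69),(354,140))]]
cw=[(W,Tw,P,np.array(p,float)) for P,p in [((-52,75,45),(475,226)),((-52,-75,45),(624,244)),((40,75,45),(503,129)),((33,0,69),(604,156)),((-33,0,69),(577,227))]]
for ob in (cs,cd,cw,cs+cd+cw): print("case",run(ob,[495,-56,.07]))
E
python3 fit2.py
```

```text
plate (array([4.82839101e+02, 1.99941120e+02, 2.10881826e-01]), array([-0.1,  0.1, -0.2,  0.3,  0.4, -0.1, -0. , -0.5]))
plate (array([4.85493405e+02, 2.03783326e+02, 1.96206321e-01]), array([ 0.2, -0.3, -0.3,  0. ,  0.3,  0. , -0.2,  0.2]))
plate (array([4.84439787e+02, 2.01875373e+02, 2.07519459e-01]), array([ 0.1, -0.7, -0.1, -0.6,  0.6, -0.7,  0.3, -1.2,  0.7, -0.6,  0. ,
       -0.6,  0.9, -0.6,  0.5, -0.1]))
case [ 4.92479613e+02 -5.66865204e+01  6.88991857e-02] [-0.8 -0.6 -0.2  1.8  0.1 -0.8  1.1  0.1  0.4 -1.7 -0.4  1.2]
case [ 4.97885669e+02 -5.59516293e+01  7.55319039e-02] [-1.6 -1.9 -0.7  0.7 -0.1 -1.1  1.3  2.3  1.   0.5]
case [ 4.96627506e+02 -5.60700058e+01  6.65497632e-02] [ 0.8 -1.7  1.4  0.6  1.7 -1.8  2.6 -0.9  2.  -2.7  1.2  0.1 -2.3 -2.2
 -2.5  0.4 -0.7 -0.6  0.1  2.7 -0.3  0.3]
lid 0.4229707915416461 [ 1.6 -1.  -0.2 -1.6 -0.7 -0.2] press [np.float64(576.8437524177103), np.float64(-50.7237386074932), np.float64(81.41365344358451)]
-----
plate W (array([4.85999970e+02, 1.99278346e+02, 2.09372190e-01]), array([-0.6, -0.9,  0.5, -0.7,  0.8,  1.8, -0.7,  1.1]))
plate 
[... 319 characters left out ...]
  1. , -0.9, -0.8,  0.3,  0.5,  0.2, -0.3,  1.6,
       -0.6, -0.2,  0.1,  0.4,  0.7]))
case (array([ 4.94749666e+02, -4.97741561e+01,  8.38619160e-02]), array([-0.1,  0.5,  1. ,  0.6, -0.9,  0.3, -0.1, -0.4,  0.6, -0.7, -0.4,
       -0.9]))
case (array([ 4.97391546e+02, -5.60364535e+01,  9.13371055e-02]), array([-1.6,  1.1,  1.4,  0.7, -0.3, -0.4,  2.5, -3.6, -0.9,  0.6]))
case (array([ 4.95472994e+02, -5.63565870e+01,  7.90254216e-02]), array([ 0.6, -1.5,  1.5,  0.2, -0.1, -1.5,  1.9, -0.6,  0.6, -1.3,  2.6,
       -2. ,  1.1, -0.7,  2. ,  0. , -0.1, -0.3,  0.8, -0.4, -1. , -0.8,
        0.1, -1.2,  0.5, -1.5, -0.4, -1.7, -2.4,  2.1, -0.4,  3.3,  0.1,
        0.9,  2.2, -1.1, -2. ,  2.6]))
```

Request:
drive_tool:
  moves:
    - [0.4,[3,-1.5,3],0]
    - [0.4,[4.45,-2.2,9],0]
    - [0.4,[4.45,-2.2,14],0]
    - [0.4,[4.45,-2.2,17],0]
    - [0.4,[4.45,-2.2,18],0]
    - [0.4,[4.45,-2.2,18.4],0]
    - [0.4,[4.45,-2.2,18.4],0]

```text
clock: 6.28
eef_pos: [486.6, 200.1, 11.2]
tcp_rot: [3.141, -0.004, 0.211]
contact_force: [-0.6, 0.1, -0.4]
opening: 0.598
```

Run:
```python
from h import *
W=r.grab_frame("wrist");save("w2",W);D=r.grab_frame("side");save("d2",D,(290,200,420,300),6)
```

```text
(no output)
```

View pics/w2.png

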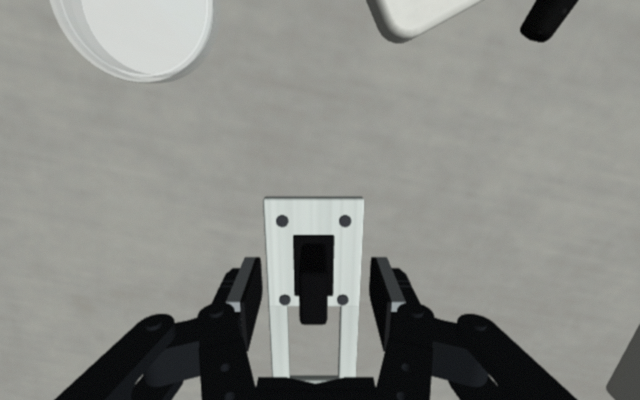

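View pics/d2.png

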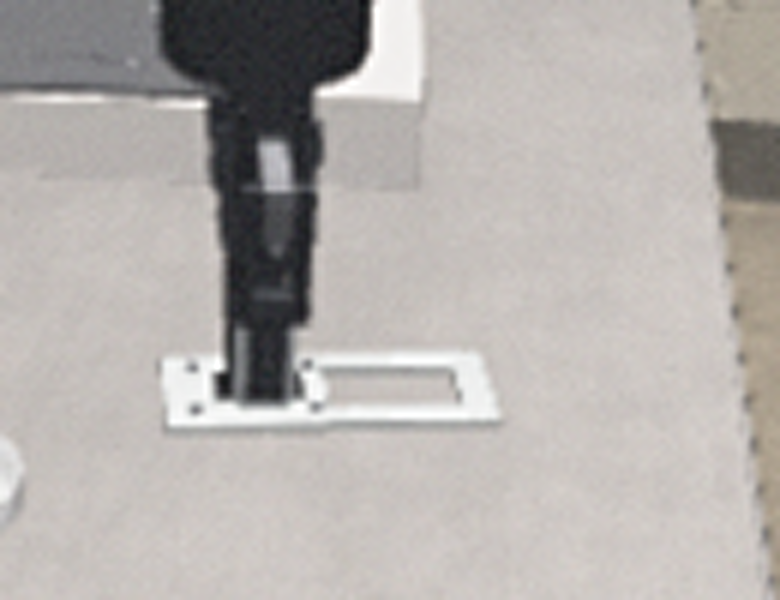

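The block sits centred between the fingers and the fingers are along it. Closing.

Request:
drive_tool:
  moves:
    - [0.7,[0,0,0],0]
    - [1,[0,0,0],0]
    - [1,[0,0,0],0]
    - [1,[0,0,0],0]
    - [1,[0,0,-1],0]
    - [1,[0,0,-4],0]
    - [1,[0,0,-9],0]
    - [1,[0,0,-12],0]
    - [1,[0,0,-12],0]
  grip_force: 25

```text
clock: 7.5
eef_pos: [487.5, 200.7, 134.1]
tcp_rot: [-3.141, -0.009, 0.211]
contact_force: [-0.3, -0.1, -1.4]
opening: 0.137
```

Run:
```python
from h import *
s=r.sense();print(s["eef_pos"],s["tcp_rot"],s["opening"])
W=r.grab_frame("wrist");save("w3",W);D=r.grab_frame("side");save("d3",D,(270,140,420,260),5)
```

```text
[487.51298854 200.68414484 134.05230215] [-3.14116701 -0.00936932  0.21127782] 0.13679994504836782
```

View pics/w3.png

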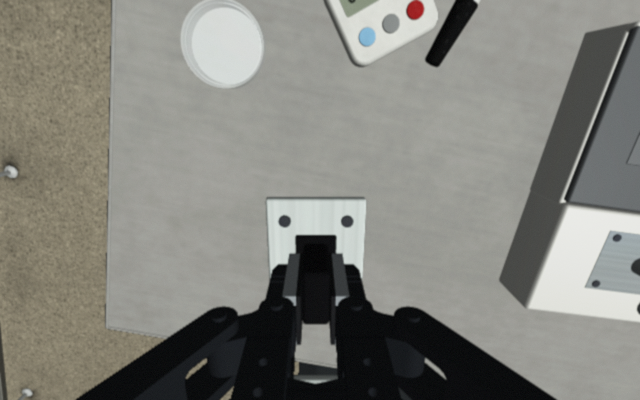

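View pics/d3.png

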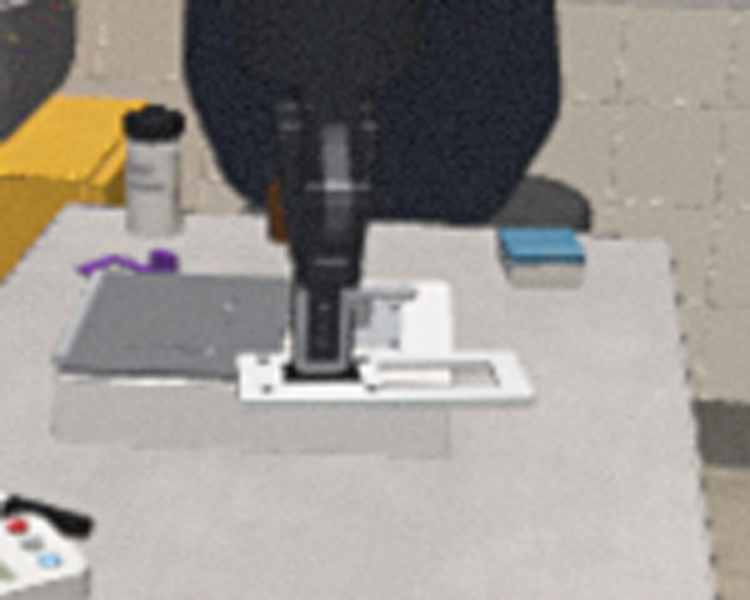

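Request:
drive_tool:
  moves:
    - [1,[-4,5,0],2]
    - [1,[-8,11,0],5]
    - [1,[-11,17,0],7.8]
    - [1,[-11,22,0],7.8]
    - [1,[-11,24.4,0],7.8]
    - [1,[-11,24.4,1],7.8]
    - [1,[-11,24.4,2],7.8]
    - [1,[-11,24.4,2],7.8]

```text
clock: 8.6
eef_pos: [428.0, -60.6, 109.3]
tcp_rot: [-3.141, -0.001, 0.076]
contact_force: [-1.0, -1.3, -1.5]
opening: 0.132
```

Run:
```python
from h import *
import pickle
s=r.sense();print(s["eef_pos"],s["tcp_rot"],s["opening"],s["contact_force"])
W=r.grab_frame("wrist");save("w4",W);D=r.grab_frame("side");save("d4",D,(270,140,430,260),5);S=r.grab_frame("scene");save("s4",S,(220,140,400,275),4)
pickle.dump((s,W,S,D),open("f2.pkl","wb"))
```

```text
[427.98637708 -60.56060878 109.34524663] [-3.14054433e+00 -1.19342581e-03  7.64700662e-02] 0.13225363523190622 [-1.03265687 -1.34197166 -1.49289428]
```

View pics/w4.png

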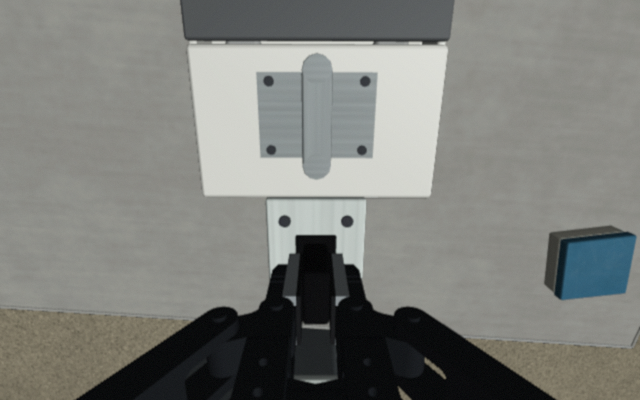

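View pics/d4.png

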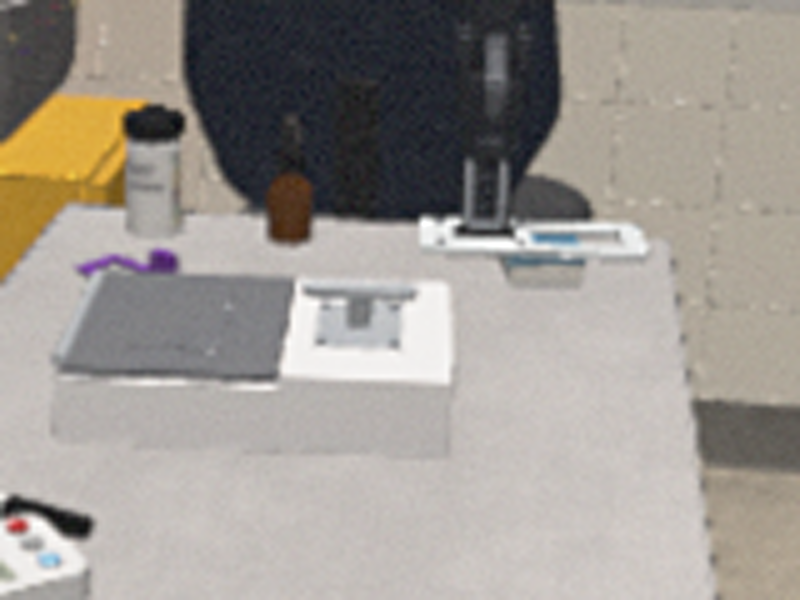

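View pics/s4.png

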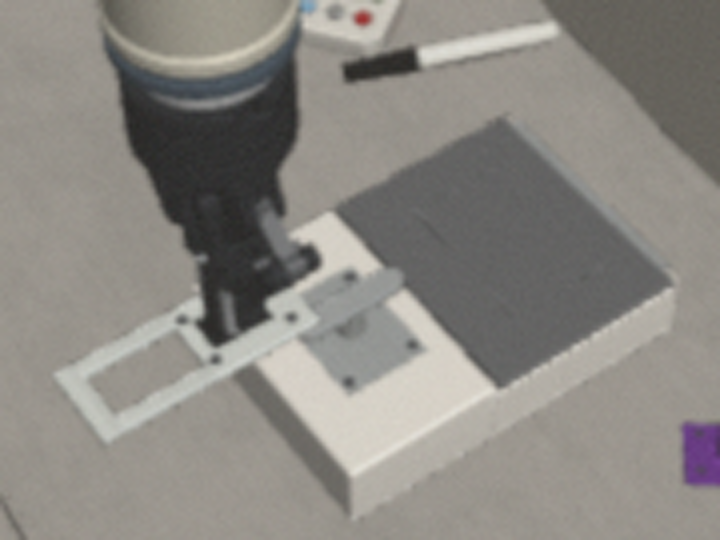

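Run:
```python
from h import *
import pickle
s,W,S,D=pickle.load(open("f2.pkl","rb"));T=toolT(s)@np.array(W["hand_eye"]);Ti=np.linalg.inv(toolT(s))
def tool(p): return np.round(Ti[:3,:3]@p+Ti[:3,3],1)
for n,p,z in [("near",(316,179),69),("far",(316,53),69),("frontL",(205,196),45),("frontR",(431,196),45),("backL",(188,42),45),("plateL",(267,198),103.3),("plateR",(365,198),103.3)]:
    P=atz(W,p,z,T);print(n,P.round(1),tool(P))
```

```text
near [463.3 -59.   69. ] [35.3  1.2 40.4]
far [528.1 -53.9  69. ] [100.2   1.1  40.5]
frontL [440.   11.3  45. ] [ 17.4 -70.6  64.4]
frontR [ 451.4 -134.5   45. ] [17.6 75.6 64.3]
backL [530.3  18.2  45. ] [108.  -70.6  64.5]
plateL [461.5 -36.2 103.3] [ 35.3 -21.7   6.1]
plateR [465.  -81.7 103.3] [35.3 23.9  6.1]
```

The plate is in line with the stud (head's near end at tool x ≈ 35, lateral offset under 2 mm). The moves can't tilt the tool, so I'll use the head's near end as a fulcrum and pivot the plate in the pads, lightly gripped.

Request:
drive_tool:
  moves:
    - [1,[0.5,0,0.8],0]
    - [1,[0.5,0,1.8],0]
    - [1,[0.5,0,2.4],0]
    - [1,[0.5,0,2.7],0]
    - [1,[0.5,0,2.9],0]
    - [1,[0.5,0,3.1],0]
    - [1,[0.5,0,3.3],0]
    - [1,[0.5,0,3.5],0]
    - [1,[0.5,0,3.5],0]
  grip_force: 20

```text
clock: 9.88
eef_pos: [432.9, -60.7, 76.0]
tcp_rot: [-3.141, -0.001, 0.077]
contact_force: [-8.0, -1.8, 10.6]
opening: 0.132
```

Run:
```python
from h import *
s=r.sense();print(s["eef_pos"],s["tcp_rot"],s["opening"],s["contact_force"])
W=r.grab_frame("wrist");save("w5",W);D=r.grab_frame("side");save("d5",D,(310,160,430,240),6)
```

```text
[432.86936808 -60.66257936  75.99895173] [-3.14116292e+00 -1.31975579e-03  7.66260725e-02] 0.13177839962644958 [-7.99109786 -1.81759956 10.63224266]
```

View pics/d5.png

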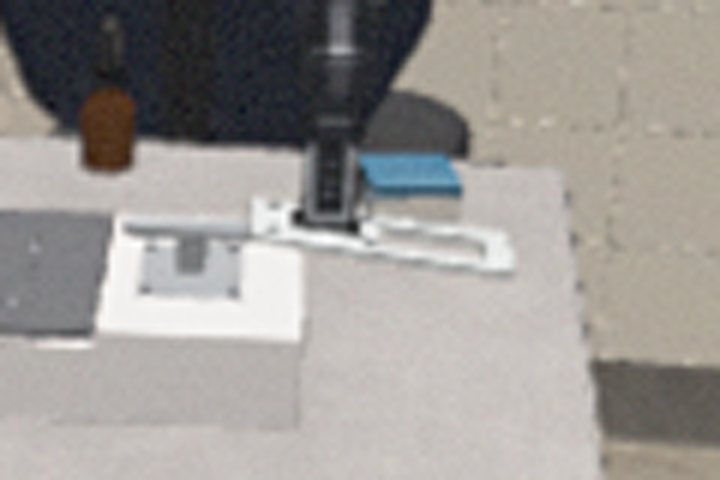

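View pics/w5.png

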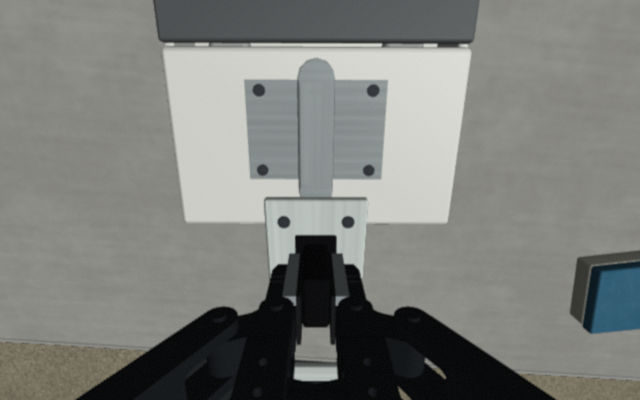

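It pivots. Continuing.

Request:
drive_tool:
  moves:
    - [1,[0,0,0.2],0]
    - [1,[0,0,0.35],0]
    - [1,[0,0,0.5],0]
    - [1,[0,0,0.65],0]
    - [1,[0,0,0.8],0]
    - [1,[0,0,0.95],0]
    - [1,[0,0,1.05],0]
    - [1,[0,0,1.05],0]

```text
clock: 10.98
eef_pos: [430.8, -60.8, 65.6]
tcp_rot: [-3.141, 0.002, 0.077]
contact_force: [-9.4, -2.7, 10.0]
opening: 0.132
```

Run:
```python
from h import *
s=r.sense();print(s["eef_pos"],s["tcp_rot"],s["opening"],s["contact_force"])
W=r.grab_frame("wrist");save("w6",W);D=r.grab_frame("side");save("d6",D,(310,160,430,240),6)
```

```text
[430.84116727 -60.75379729  65.59553382] [-3.14083459e+00  2.26736430e-03  7.66420169e-02] 0.13197254477364664 [-9.44731518 -2.679274    9.98602037]
```

View pics/d6.png

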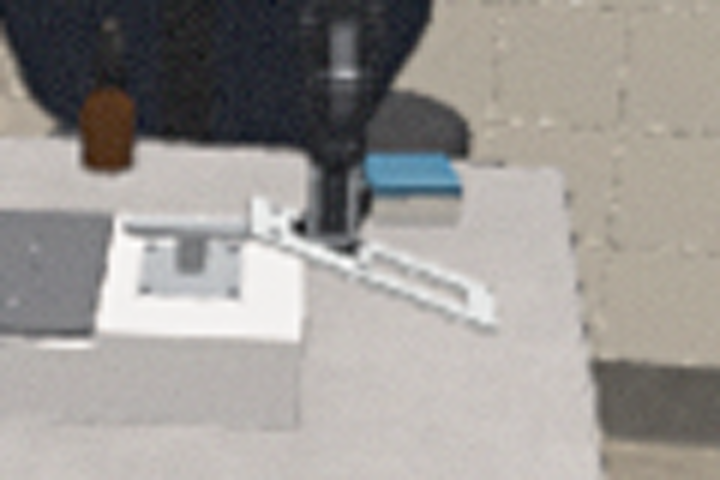

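View pics/w6.png

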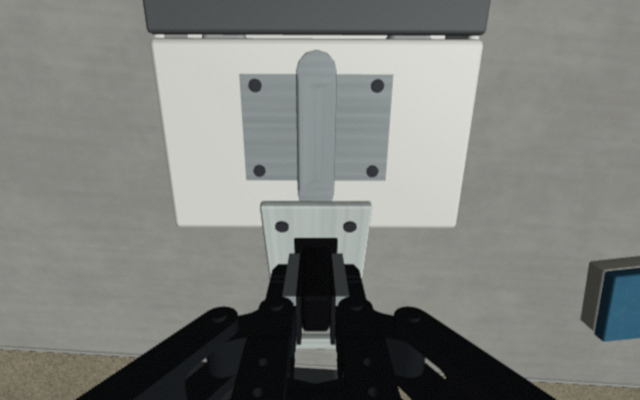

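Run:
```python
from h import *
import pickle
s=r.sense();D=r.grab_frame("side");S=r.grab_frame("scene");W=r.grab_frame("wrist");pickle.dump((s,W,S,D),open("f3.pkl","wb"))
save("d7",D,(345,185,400,220),14);save("s7",S,(220,190,310,260),8)
```

```text
(no output)
```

View pics/d7.png

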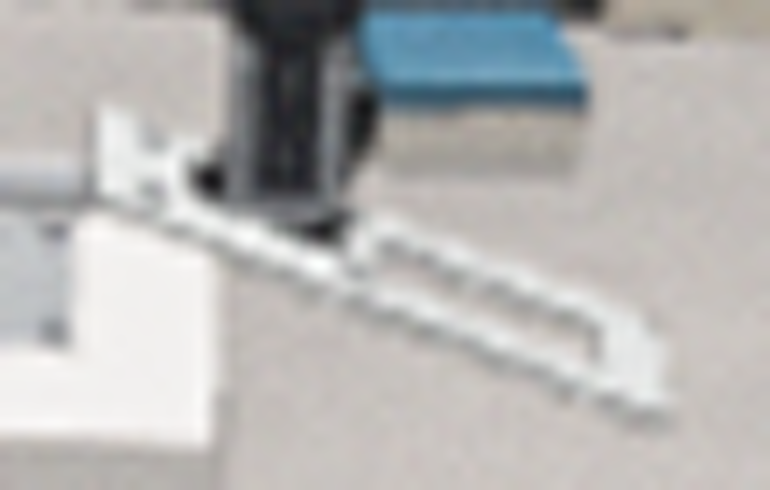

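View pics/s7.png

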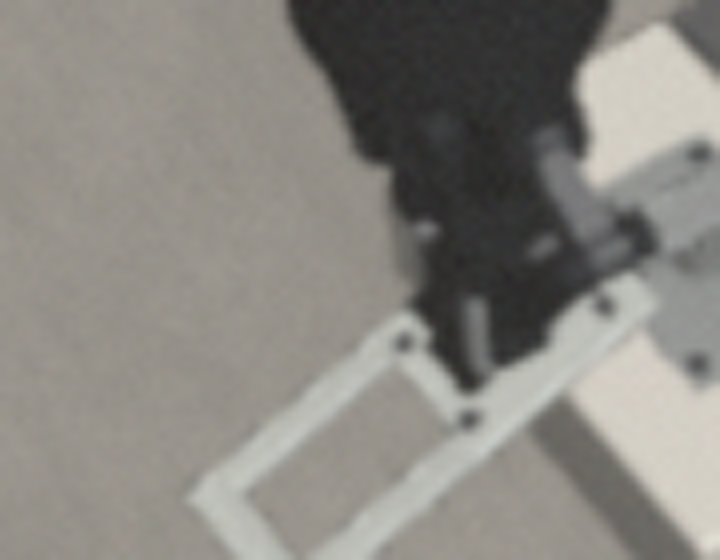

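```bash
cat > tilt.py <<'E'
from h import *
from scipy.optimize import least_squares
def cr(p,off,k): return (np.array(p)+.5)/k-.5+np.array(off)
def tfit(s,obs,x0=(0,0,-11,.5)):
    # obs: (F,T,(u,v,w),px); unknown: lateral/along/height offset of block base relative to TCP, tilt
    yaw=s["tcp_rot"][2]
    def pt(v,P):
        q=R.from_euler('y',-v[3]).apply(np.array(P,float))
        q=q+np.array([v[0],v[1],v[2]])
        return R.from_euler('z',yaw).apply(q)+s["eef_pos"]
    f=lambda v:np.concatenate([proj(F,pt(v,P),T)-m for F,T,P,m in obs])
    q=least_squares(f,x0,loss="soft_l1");return q.x,f(q.x),pt
E
python3 - <<'E'
from tilt import *
import pickle
s,W,S,D=pickle.load(open("f3.pkl","rb"))
obs=[(D,None,(35,24,5),cr((103,197),(345,185),14)),(D,None,(35,-24,5),cr((105,103),(345,185),14)),(D,None,(-87,24,0),cr((668,412),(345,185),14)),(D,None,(-87,-24,5),cr((655,328),(345,185),14)),
(S,None,(35,-24,5),cr((658,300),(220,190),8)),(S,None,(-87,24,5),cr((190,496),(220,190),8))]
for o in (obs[:4],obs):
    v,e,pt=tfit(s,o);print(v[:3].round(1),np.degrees(v[3]),e.round(1))
    for n,P in [("bar outer",(-87,0,0)),("bar inner",(-75,0,0)),("bar inner top",(-75,0,5)),("eye far",(-25,0,0)),("grip end",(35,0,0))]:
        print(n,(R.from_euler('y',-v[3]).apply(P)+v[:3]).round(1),pt(v,P).round(1))
E
```

```text
[  4.7  -7.7 -11.3] 19.43407804394373 [ 0.1 -0.3  0.   0.4 -0.1  1.   0.  -1.1]
bar outer [-77.3  -7.7 -40.2] [354.4 -74.4  25.4]
bar inner [-66.   -7.7 -36.3] [365.7 -73.5  29.4]
bar inner top [-67.6  -7.7 -31.5] [364.  -73.6  34.1]
eye far [-18.8  -7.7 -19.6] [412.7 -69.9  46. ]
grip end [37.8 -7.7  0.3] [469.1 -65.6  66. ]
[ 4.3  0.8 -8.4] 20.44847106201955 [ 0.4 -0.4  0.3  0.3  0.2  1.7  0.3 -0.5  1.  -0.   0.1 -0.4]
bar outer [-77.3   0.8 -38.8] [353.8 -65.9  26.8]
bar inner [-66.    0.8 -34.6] [365. -65.  31.]
bar inner top [-67.8   0.8 -29.9] [363.2 -65.2  35.7]
eye far [-19.2   0.8 -17.2] [411.7 -61.4  48.5]
grip end [37.1  0.8  3.8] [467.7 -57.1  69.4]
```

Tilt is about 20°; a little more is wanted, keeping the end well over the head.

Request:
drive_tool:
  moves:
    - [1,[0.2,0,0.1],0]
    - [1,[0.4,0,0.2],0]
    - [1,[0.5,0,0.3],0]
    - [1,[0.5,0,0.4],0]
    - [1,[0.5,0,0.4],0]

```text
clock: 11.85
eef_pos: [431.6, -60.5, 61.4]
tcp_rot: [-3.14, 0.01, 0.077]
contact_force: [-16.3, -5.2, 16.3]
opening: 0.133
```

Run:
```python
from h import *
import pickle
s=r.sense();D=r.grab_frame("side");S=r.grab_frame("scene");W=r.grab_frame("wrist");pickle.dump((s,W,S,D),open("f4.pkl","wb"))
print(s["eef_pos"],s["contact_force"])
save("d8",D,(345,185,400,220),14);save("s8",S,(220,190,310,260),8)
```

```text
[431.56478342 -60.51210358  61.42734084] [-16.31367066  -5.15501219  16.33349962]
```

View pics/d8.png

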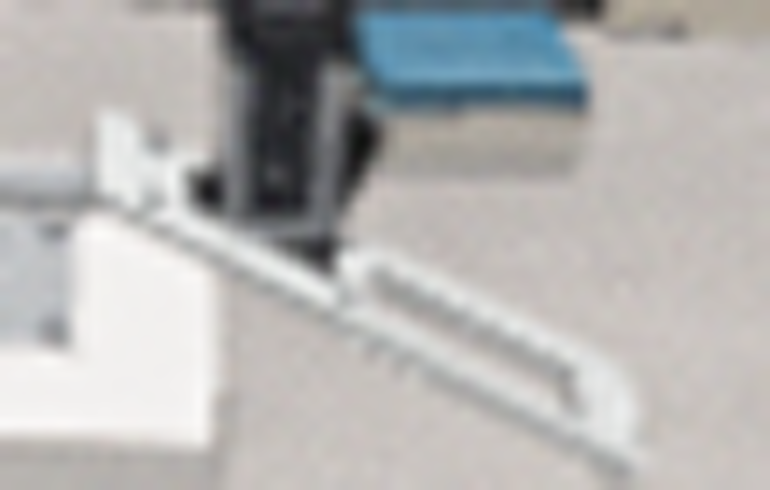

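View pics/s8.png

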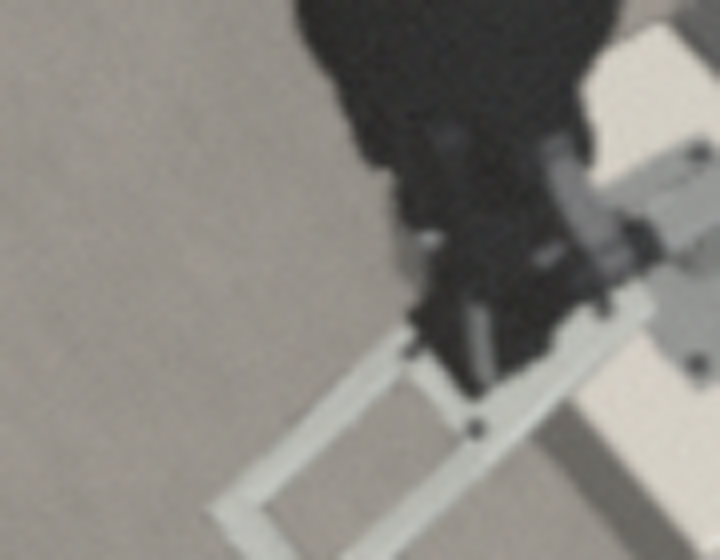

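Run:
```python
from tilt import *
import pickle
s,W,S,D=pickle.load(open("f4.pkl","rb"))
o=(345,185);k=(220,190)
obs=[(D,None,(35,24,5),cr((108,197),o,14)),(D,None,(35,-24,5),cr((105,108),o,14)),(D,None,(-87,24,0),cr((632,472),o,14)),(D,None,(-87,-24,5),cr((632,388),o,14)),
(S,None,(35,-24,5),cr((655,302),k,8)),(S,None,(-87,24,5),cr((210,505),k,8)),(S,None,(-25,14,5),cr((402,368),k,8))]
v,e,pt=tfit(s,obs);print(v[:3].round(1),np.degrees(v[3]),e.round(1))
for n,P in [("bar outer",(-87,0,0)),("bar inner",(-75,0,0)),("bar inner top",(-75,0,5)),("eye far",(-25,0,0)),("grip end",(35,0,0))]:
        print(n,(R.from_euler('y',-v[3]).apply(P)+v[:3]).round(1),pt(v,P).round(1))
```

```text
[ 4.9  2.  -7.8] 26.62845786315439 [ 0.2 -0.1  0.5  0.2  0.7  1.6  0.1 -0.7  0.7 -0.5 -0.1  0.3  0.4 -0.4]
bar outer [-72.9   2.  -46.8] [358.8 -64.1  14.6]
bar inner [-62.1   2.  -41.4] [369.5 -63.3  20. ]
bar inner top [-64.4   2.  -37. ] [367.2 -63.5  24.5]
eye far [-17.4   2.  -19. ] [414.  -59.9  42.4]
grip end [36.2  2.   7.9] [467.5 -55.7  69.3]
```

Tilt ≈ 26.6°, and the end's fitted height of 69 mm agrees with the head top. Lifting, firmer grip, then over the stud.

Request:
drive_tool:
  moves:
    - [1,[-0.2,0,-1],0]
    - [1,[-0.2,0,-3],0]
    - [1,[0,0,-6],0]
    - [1,[2,0,-8],0]
    - [1,[5,0,-8],0]
    - [1,[8,0,-8],0]
    - [1,[9.1,0,-8],0]
    - [1,[9.1,0,-8],0]
    - [1,[9.1,0,-8],0]
  grip_force: 50

```text
clock: 13.12
eef_pos: [521.8, -53.6, 140.3]
tcp_rot: [-3.14, 0.011, 0.077]
contact_force: [-0.2, 0.6, -1.3]
opening: 0.131
```

Run:
```python
from h import *
import pickle
s=r.sense();D=r.grab_frame("side");S=r.grab_frame("scene");W=r.grab_frame("wrist");pickle.dump((s,W,S,D),open("f5.pkl","wb"))
print(s["eef_pos"],s["tcp_rot"],s["contact_force"])
save("d9",D,(310,150,390,220),9);save("s9",S,(230,160,340,250),7);save("w9",W)
```

```text
[521.84191563 -53.60046348 140.32949211] [-3.14001094  0.01120941  0.07680888] [-0.22347796  0.56728528 -1.32373134]
```

View pics/d9.png

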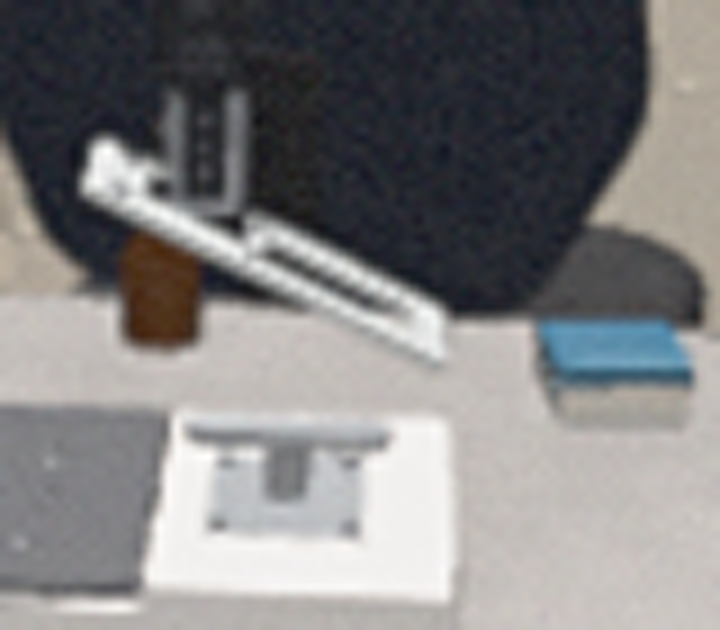

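View pics/s9.png

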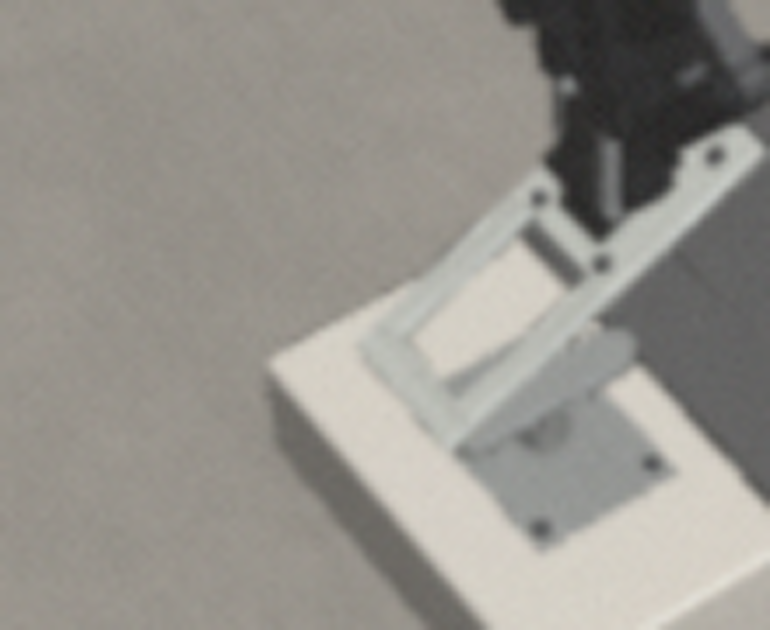

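View pics/w9.png

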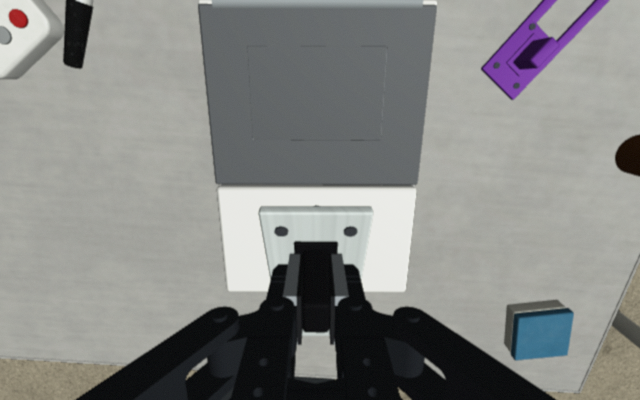

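Run:
```python
from tilt import *
import pickle
s,W,S,D=pickle.load(open("f5.pkl","rb"))
o=(310,150);k=(230,160)
obs=[(D,None,(35,24,0),cr((82,195),o,9)),(D,None,(35,-24,5),cr((97,133),o,9)),(D,None,(-87,24,0),cr((441,364),o,9)),(D,None,(-87,-24,5),cr((445,310),o,9)),
(S,None,(35,-24,5),cr((764,150),k,7)),(S,None,(-87,24,5),cr((360,342),k,7)),(S,None,(-75,14,5),cr((412,338),k,7)),(S,None,(-87,-24,5),cr((448,440),k,7))]
v,e,pt=tfit(s,obs,(0,0,-8,.46));print(v[:3].round(1),np.degrees(v[3]),e.round(1))
for n,P in [("bar outer",(-87,0,0)),("bar inner",(-75,0,0)),("bar inner top",(-75,0,5)),("eye far",(-25,0,0)),("grip end",(35,0,0))]:
        print(n,(R.from_euler('y',-v[3]).apply(P)+v[:3]).round(1),pt(v,P).round(1))
y=s["tcp_rot"][2]
def st(a): 
    Rz=R.from_euler('z',y).as_matrix(); return lambda P:Rz@np.array(P,float)+np.array([a[0],a[1],0])
hob=[(D,(-33,0,69),cr((391,433),o,9)),(D,(33,0,69),cr((186,432),o,9)),(S,(33,0,69),cr((637,342),k,7)),(D,(-52,75,45),cr((452,600),o,9)),(S,(-52,75,45),cr((268,364),k,7))]
f=lambda a:np.concatenate([proj(F,st(a)(P))-m for F,P,m in hob])
q=least_squares(f,[496,-56],loss="soft_l1");print("stud",q.x,f(q.x).round(1))
d=np.array([*q.x,69])-s["eef_pos"];print("stud in yaw frame rel TCP (x fwd, y left)",R.from_euler('z',-y).apply(d).round(1))
T=toolT(s)@np.array(W["hand_eye"])
for n,p,z in [("frontL",(228,291),45),("frontR",(409,291),45),("backL",(217,187),45),("backR",(415,186),45),("gL",(260,208),0),("gR",(372,208),0)]:
    if n[0]=='g': z=pt(v,(35,0,5))[2]
    P=atz(W,p,z,T);print(n,R.from_euler('z',-y).apply(P-s["eef_pos"]).round(1))
```

```text
[ 5.5  0.5 -6.9] 25.667499100390632 [-0.1 -0.1  0.6  0.3  0.3  1.   0.5 -0.2  1.3 -0.5 -0.2 -0.3 -0.5 -0.7
  0.7  1.2]
bar outer [-73.    0.5 -44.6] [449.1 -58.7  95.7]
bar inner [-62.1   0.5 -39.4] [459.8 -57.9 100.9]
bar inner top [-64.3   0.5 -34.9] [457.7 -58.  105.4]
eye far [-17.1   0.5 -17.8] [504.8 -54.4 122.6]
grip end [37.   0.5  8.2] [558.7 -50.2 148.6]
stud [494.59355236 -56.42162884] [ 0.8 -0.9  0.1 -1.7  0.5 -1.1  0.9 -0.6  0.  -0.8]
stud in yaw frame rel TCP (x fwd, y left) [-27.4  -0.7 -71.3]
frontL [-76.5  71.5 -95.3]
frontR [-76.2 -78.1 -95.3]
backL [ 13.4  71.8 -95.3]
backR [ 14.3 -74.  -95.3]
gL [37.4 21.9 12.7]
gR [ 37.5 -24.   12.7]
```

Bar's inner edge sits ~5 mm ahead of the head's near end, with lateral offset under 2 mm. Descending.

Request:
drive_tool:
  moves:
    - [1,[0,0,1],0]
    - [1,[0,0,2],0]
    - [1,[0,0,2.8],0]
    - [1,[0,0,3.4],0]
    - [1,[0,0,4.0],0]
    - [1,[0,0,4.4],0]
    - [1,[0,0,4.6],0]
    - [1,[0,0,4.6],0]

```text
clock: 14.28
eef_pos: [521.8, -53.6, 94.5]
tcp_rot: [-3.14, 0.01, 0.077]
contact_force: [0.2, -0.2, -0.5]
opening: 0.127
```

Run:
```python
from h import *
import pickle
s=r.sense();D=r.grab_frame("side");S=r.grab_frame("scene");pickle.dump((s,0,S,D),open("f6.pkl","wb"))
print(s["eef_pos"],s["tcp_rot"],s["contact_force"])
save("d10",D,(310,170,380,215),11);save("s10",S,(250,180,340,250),8)
```

```text
[521.83405219 -53.60440968  94.52089951] [-3.14013238  0.0104136   0.07678136] [ 0.15249671 -0.15291273 -0.47832589]
```

View pics/d10.png

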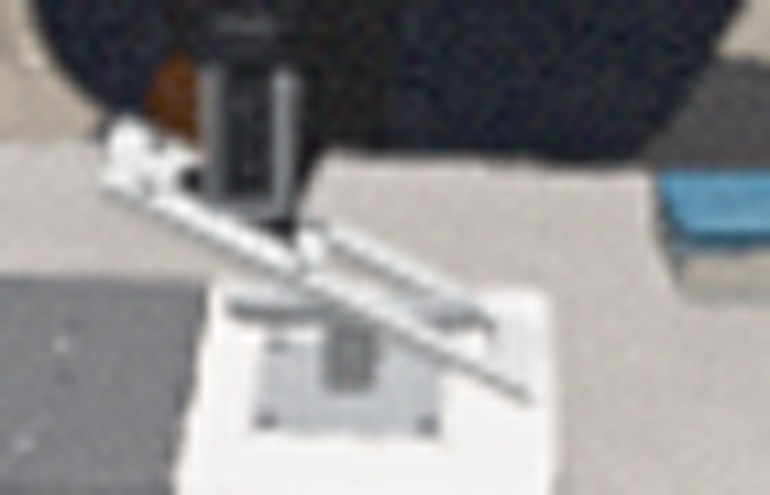

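View pics/s10.png

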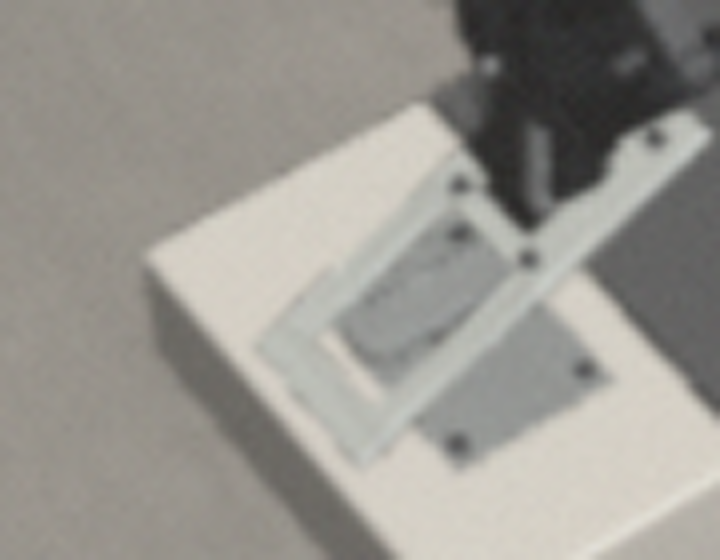

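The head's near end is inside the eye with the bar in front of it. Moving in under the head.

Request:
drive_tool:
  moves:
    - [1,[0.3,0,0.1],0]
    - [1,[0.7,0,0.1],0]
    - [1,[1.1,0,0.1],0]
    - [1,[1.5,0,0.1],0]
    - [1,[1.9,0,0.1],0]
    - [1,[2.2,0,0.1],0]
    - [1,[2.5,0,0.1],0]
    - [1,[2.5,0,0.1],0]

```text
clock: 15.38
eef_pos: [547.1, -51.7, 93.5]
tcp_rot: [-3.14, 0.01, 0.077]
contact_force: [-0.2, -0.1, -1.4]
opening: 0.131
```

Run:
```python
from h import *
import pickle
s=r.sense();D=r.grab_frame("side");S=r.grab_frame("scene");pickle.dump((s,0,S,D),open("f7.pkl","wb"))
print(s["eef_pos"],s["tcp_rot"],s["contact_force"])
save("d11",D,(310,170,380,215),11);save("s11",S,(250,180,340,250),8)
```

```text
[547.0951737  -51.68939415  93.4842374 ] [-3.1402169   0.00995022  0.0767885 ] [-0.23984216 -0.14659916 -1.44520643]
```

View pics/d11.png

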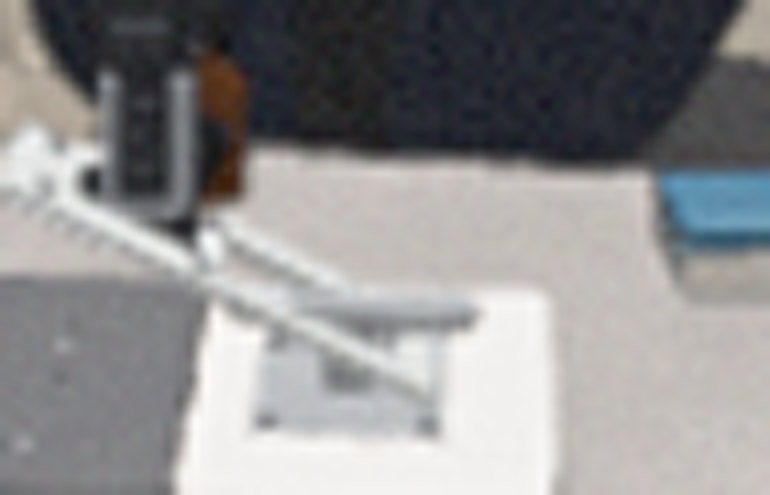

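View pics/s11.png

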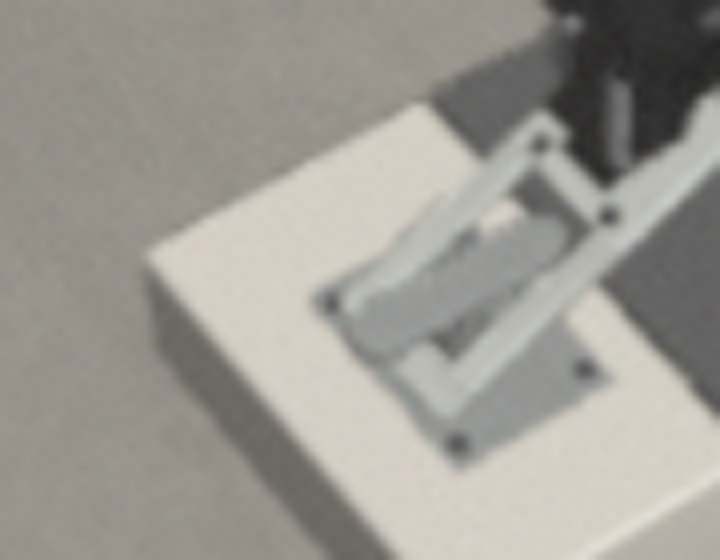

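The bar is under the head, the eye is round it, and there is no contact force. Now I lower the grip end along an arc with a light grip, in two parts.

Request:
drive_tool:
  moves:
    - [1,[0.2,0,0.2],0]
    - [1,[0.25,0,0.4],0]
    - [1,[0.4,0,0.7],0]
    - [1,[0.55,0,1.0],0]
    - [1,[0.7,0,1.3],0]
    - [1,[0.85,0,1.6],0]
    - [1,[1.0,0,1.9],0]
    - [1,[1.1,0,2.1],0]
    - [1,[1.1,0,2.1],0]
  grip_force: 20

```text
clock: 16.6
eef_pos: [559.5, -50.9, 73.2]
tcp_rot: [-3.141, 0.007, 0.077]
contact_force: [3.3, 0.2, 5.8]
opening: 0.128
```

Run:
```python
from h import *
import pickle
s=r.sense();D=r.grab_frame("side");S=r.grab_frame("scene")
print(s["eef_pos"],s["tcp_rot"],s["contact_force"])
save("d12",D,(300,170,380,215),9);save("s12",S,(250,170,350,250),7)
```

```text
[559.49866211 -50.86574834  73.22722962] [-3.14054877  0.00666648  0.07661366] [3.30830678 0.23849099 5.78771153]
```

View pics/d12.png

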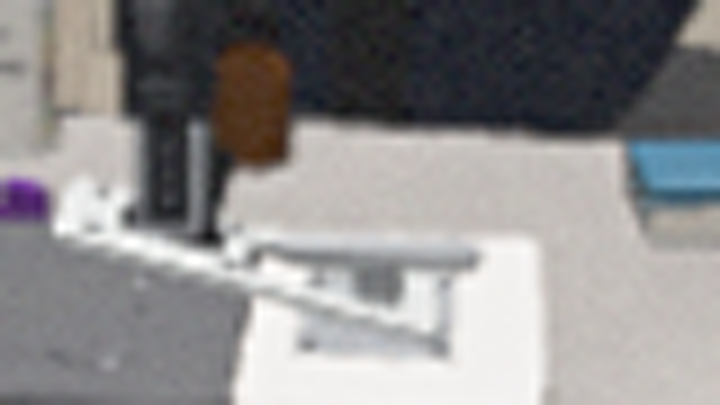

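View pics/s12.png

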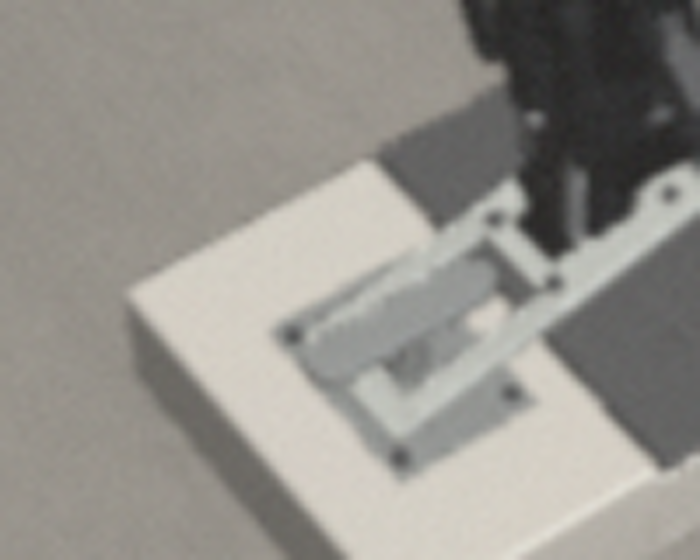

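Rotating down cleanly; the eye's far edge is beyond the head's far end. Continuing.

Request:
drive_tool:
  moves:
    - [1,[0.1,0,0.3],0]
    - [1,[0.2,0,0.6],0]
    - [1,[0.3,0,0.9],0]
    - [1,[0.35,0,1.2],0]
    - [1,[0.4,0,1.5],0]
    - [1,[0.4,0,1.75],0]
    - [1,[0.4,0,1.9],0]
    - [1,[0.4,0,1.9],0]

```text
clock: 17.7
eef_pos: [564.9, -50.7, 54.8]
tcp_rot: [-3.141, 0.004, 0.077]
contact_force: [3.2, 0.9, 5.0]
opening: 0.133
```

Run:
```python
from h import *
import pickle
s=r.sense();D=r.grab_frame("side");S=r.grab_frame("scene")
print(s["eef_pos"],s["tcp_rot"],s["contact_force"])
save("d13",D,(300,170,380,215),9);save("s13",S,(250,170,350,250),7)
```

```text
[564.85432567 -50.66345808  54.82537789] [-3.14103815  0.00394534  0.0767546 ] [3.23095969 0.91439695 5.04666975]
```

View pics/d13.png

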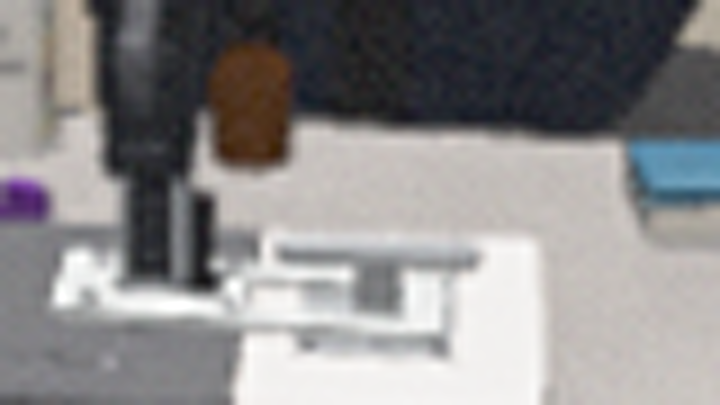

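View pics/s13.png

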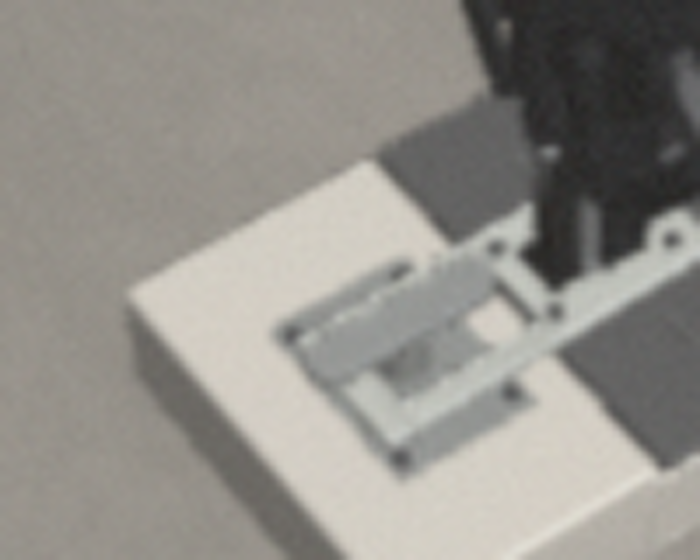

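Request:
drive_tool:
  moves:
    - [0.9,[0,0,0.1],0]
    - [0.6,[0,0,0.1],0]
    - [0.4,[0,0,0],0]
    - [0.4,[0,0,0],0]
    - [0.4,[0,0,-2],0]
    - [0.4,[0,0,-6],0]
    - [0.4,[-3,0,-11],0]
    - [0.4,[-9,0,-15],0]
    - [0.4,[-14,0,-16],0]
    - [0.4,[-18,0,-16],0]
    - [0.4,[-18,0,-16],0]

```text
clock: 19.18
eef_pos: [383.2, -64.5, 215.6]
tcp_rot: [-3.141, 0.005, 0.076]
contact_force: [-0.4, 0.0, 0.9]
opening: 0.6
```

Run:
```python
from h import *
import pickle
s=r.sense();D=r.grab_frame("side");S=r.grab_frame("scene");W=r.grab_frame("wrist")
pickle.dump((s,W,S,D),open("f8.pkl","wb"))
print(s["eef_pos"],s["tcp_rot"],s["contact_force"],s["clock"])
save("d14",D,(290,170,380,225),8);save("s14",S,(250,160,370,260),6);save("w14",W);save("s14f",S)
```

```text
[383.22300815 -64.47221723 215.62679995] [-3.14096019  0.00491156  0.07597947] [-0.44886303  0.00133605  0.92141975] 19.175
```

View pics/d14.png

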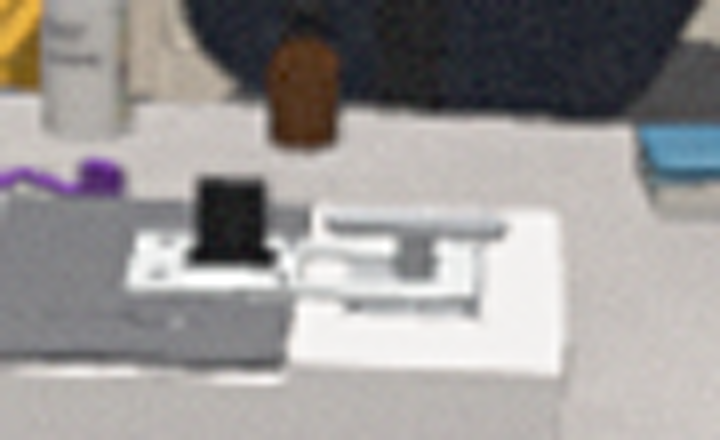

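View pics/s14.png

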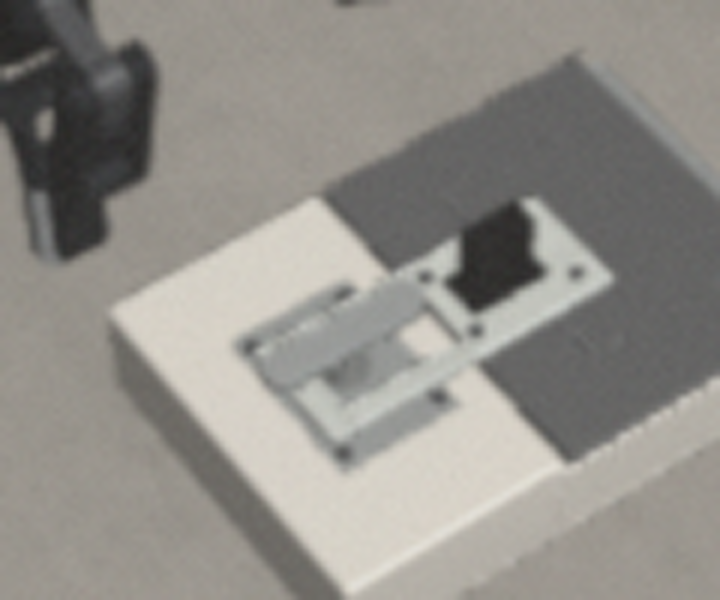

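View pics/w14.png

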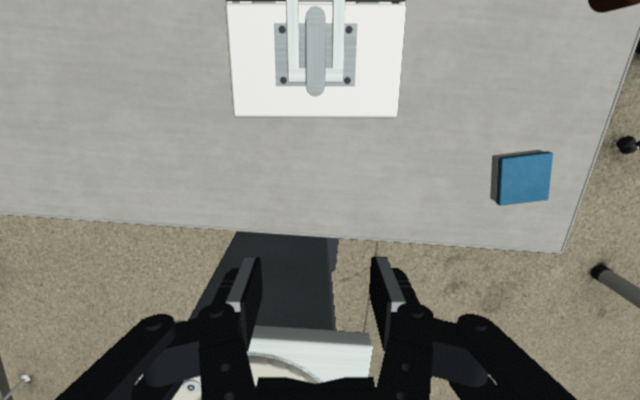

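View pics/s14f.png

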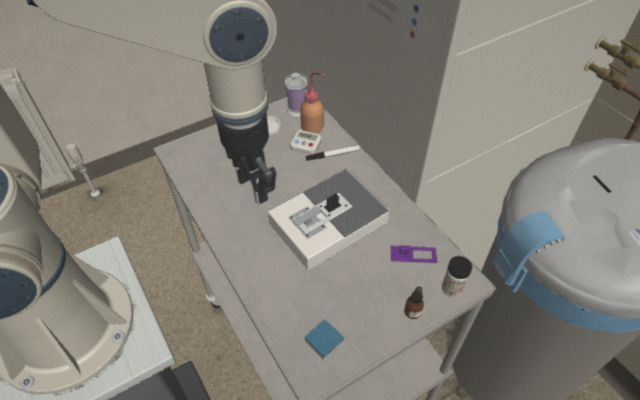

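Run:
```python
from tilt import *
import pickle
s,W,S,D=pickle.load(open("f8.pkl","rb"))
s=dict(s);s["eef_pos"]=np.array([565,-51,45.]);
o=(290,170);k=(250,160)
obs=[(D,None,(35,24,0),cr((126,291),o,8)),(D,None,(35,-24,5),cr((143,230),o,8)),(D,None,(-87,24,0),cr((475,300),o,8)),
(S,None,(35,-24,5),cr((614,275),k,6)),(S,None,(35,24,5),cr((537,197),k,6)),(S,None,(-87,-24,5),cr((342,434),k,6))]
v,e,pt=tfit(s,obs,(0,0,0,0));print(v[:3].round(1),np.degrees(v[3]),e.round(1))
```

```text
[-5.4  0.8  0.3] -1.3901181413800496 [ 0.3  0.4  0.2  0.2  0.5  0.   1.2  0.   0.4 -0.7 -0.5  0. ]
```

Flat on the ledge and lid (height +0.3 mm, tilt −1.4°, within measurement noise), lid shut, bystanders in place, arm clear. Handing in.

Run:
```python
from rig import r
print(r.sign_off())
```

```text
the job is handed in; nothing more can be done
None
```

The lid is shut and locked: the latch plate lies flat on the case with the stud through its eye and the black grip over the lid. I handed the job in at about 19.2 s of the 58 s allowed.

- **Lid:** I pressed it down with the closed fingers until it stopped hard at the ledge's level, with 23 N on the tool. Later pictures show it flush.
- **Plate:** I took the aluminium one with the black grip, not the purple look-alike. The moves cannot tilt the tool, so I pivoted the plate in the pads against the near end of the stud's head. I then passed the bar under the head to the neck, laid the grip end down and let go.
- **Last checks:** A fit to the scene and side pictures puts the plate's underside 0.3 mm above the ledge's level, with −1.4° tilt, which is within measurement noise. The coverslip box, dropper bottle and timer look unmoved in the last scene picture, though I did not measure them. The arm was clear of everything.
- **Disagreements:** The cameras put the stud up to about 5 mm apart along x, and the side camera put it 6 mm off in y. I went by the wrist and combined fits, and the plate passed the head with no contact force showing. Nothing failed.

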